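Load the bottle warmer and switch it on

ROBOT

A 6-joint arm with a two-finger parallel gripper is mounted at the origin on a cart in front of the work surface, level with it; the furniture and walls round the work are solid. World frame = base frame: x ahead of the robot, y to its left, z up, the work surface at z = 0. Lengths are in m, angles in rad, forces in N, time in s.
With the tool pointing down it reaches from about 0.375 to 0.9 m from the base axis. Payload 3.1 kg.
Tool frame: the origin (TCP) lies on the mounting face of the last link; the fingertips stand 173 mm ahead of it and the grasp point (between the pads) lies 155 mm ahead of it; z points along the fingers, y is the line along which they close (so a half turn about z gives the same grasp; the last joint's range is limited). The gripper opens to 85 mm and grips with 20 to 120 N. Pads are 22 mm wide; open, the fingers measure 114 mm over their backs; the gripper's body (76 mm by 85 mm) begins 54 mm behind the grasp point. The pads swing forward as they close: fully open they stand 13 mm farther back than shut.
Start: joints at [-0.178, 0.527, 1.433, -0, 1.181, -0.178], TCP at [0.625, 0, 0.405] pointing down, gripper open.
Joint ranges: [-3.08, 3.08], [-0.75, 2.2], [0.22, 2.44], [-1.43, 4.57], [0, 2.65], [-2.85, 2.85]. Speed limits (rad/s): [2.79, 2.79, 3.14, 3.14, 3.14, 3.14].

INTERFACE

Orientations are given as a unit quaternion [w, x, y, z].
In Python, from plant import robot, optics, finish_job gives the robot as it stands.
- The arm moves only by the tool arm_command, never from a script. Its argument "series" is a list that holds one entry, the list of rows, each a list of 7 numbers: the turn, a rotation vector about the tool's x, y, z in rad, then the shift along the tool's x, y, z in mm, then the gripper's target within -1 to 1 (shut at 1, half-way at 0, fully open at -1). A call has 1 to 20 rows; each row shifts and turns the commanded pose from where the row before left it, along the tool's axes as they then stand; what a row does not reach is not made up. A row lasts 1/12 s, in which the tool goes at most 41.7 mm and 7.16 degrees, less where a joint would pass 70% of its speed; a pose out of reach is approached as far as the arm can. A call is refused whole if a number of a shift passes 41.7 or a number of a turn 0.125, either way. A call with a gripper value outside its range is refused whole. The fingers move at their own pace and stop on an object; "grip_force" is the grip in N (left out, the last holds). Time passes only in rows, so rows that do not move let the fingers close. It gives the time, the measured TCP pose, the force, the opening and the grip force at its end, in the units of the state.
- robot.sense(): the state, without advancing time (a new reading comes with each control period).
- optics.get_image(name): name is "scene" or "side" or "wrist"; returns the picture (480x640x3 uint8, red, green, blue); there is no depth.
- optics.camera_info(name): a dict with "fx", "fy", "cx", "cy" (pixels), "R" (3x3) and "t" (3): a world point X has camera coordinates R X + t. Camera axes: x right, y down, z forward; pixel columns grow to the right and rows downward; lengths in m; the calibration is good to about 2 mm. A picture is of the moment at which its call begins: read the wrist's pose just before it. camera_info takes no time and is no camera call; for the wrist camera it gives the pose at the moment of the call.
- finish_job(): hands the job in; it is judged then, once.
The state is a dict: "t": time; "joint_positions": joint angles; "qd": joint speeds; "joint_torque": joint torques, N m; "eef_pos": TCP position; "orientation": TCP orientation; "ft_force": force on the tool from outside, world axes, zero at the start; "moment": the same for the moment, N m; "opening": finger opening in m; "grip_force": force on a finger pad.
Only numpy, scipy, OpenCV 4.12 (cv2) and the standard library are available. Lean on these libraries where they do the work, as an engineer would, in place of code of your own. Each camera call takes 0.05 s, during which the arm holds its last target. There are 200 camera calls.

TASK

Stand the brown bottle with the white cap upright in the round well of the bottle warmer, lowered gently until it sits fully home, and let go of it. Then switch the warmer on: with a gentle push of a fingertip flip the red rocker so that it snaps over, and keep it pressed on its stop with about 10 N for a second before you let go. Leave the grey rocker as it is and do not disturb the other bottles and the dish.

Things in the scene. Friction and masses are not known exactly. Their poses are not given: they have to be found in the camera images.
- calibrator: loose brown glass bottle with white screw cap, 44 mm in diameter up to 69 mm, cap 24 mm in diameter above, 78 mm tall, 70 to 120 g; origin at the centre of its underside, z up
- well_mouth (a point): centre of the mouth of the warmer's round well, level with the flat aluminium top face 60 mm above the worktop; the well is 48.5 mm in diameter with a 3 mm bevel and 32 mm deep, so a bottle fully home has its underside 32 mm below this point. Axes as the warmer's.
- warmer: fixed bottle warmer, 130 mm (x) by 220 mm (y) by 60 mm tall; origin at the centre of its underside, x to its back, y to its left. Left part: bored aluminium block (well centre 66 mm left of the origin). Right part: white control panel, top also 60 mm above the worktop, with a red and a grey rocker switch 58 mm apart, in either order
- red_switch: black bezel, 60 (x) by 40 mm, of the red switch, fixed; origin at its centre on the panel's top, x to the warmer's back. In it a 44 by 22 mm rocker tips about a y pivot over the origin; a rounded rib runs across each end, 19 mm from the pivot. Off: the back (+x) end is raised, its rib's top 23 to 40 mm above the panel; that height differs from start to start and is not measured
- grey_switch: the like switch with the grey rocker, also off; same axes and sizes, its own unmeasured height. To be left alone.
- red_rocker (a joint): angle of the red rocker: 0 off (back end raised), 0.22 centre, 0.44 on (back end down). Pushing straight down on the back rib takes about 6 N at first, then less and less; after some 5 mm it passes the centre, snaps over by itself and rests 8 mm below its start. There it stands on a stiff pad that gives about 8 N per mm. Over 20 N damages the switch
- grey_rocker (a joint): angle of the grey rocker, read alike; 0 off
- control_low: bystander: loose brown bottle with green cap, 36 mm diameter, 62 mm tall; origin at the centre of its underside
- control_high: bystander: loose brown bottle with red cap, 36 mm diameter, 62 mm tall; origin at the centre of its underside
- petri: bystander: loose covered petri dish, 62 mm diameter, 16 mm tall; origin at the centre of its underside. It lies right of the warmer, in front of the tall solid analyser that stands on the worktop's right rear (beyond x = 0.48 m, right of y = -0.28 m): keep the arm clear of that when swinging in
Mind the look-alikes: they are no part of the job. What is shaped like the calibrator but yellow is not meant.

How it is judged:
By the outcome, as a careful person would: the job done as asked, in the order asked, and still so for the second after the job is handed in, with the robot touching nothing.
It also fails if it takes over 58 s, if anything falls off the work surface, if the arm or the gripper's body presses on something with over 40 N, if the wrist force passes 120 N, or if a joint passes its speed limit or range.

## Working session

There is one attempt and no reset: what is moved stays moved. The work goes in short steps, Python scripts to look and compute and a tool call to move; the robot and the scene stay as the last step left them, time stands still between calls to the robot, and variables do not carry over. Pictures are saved under pics/ and viewed, at most 13 in all, crops included, and the job is handed in when it is done.

Besides the shell and the picture viewer there is one more tool, called after "Emit:" as a command line: name --argument value ..., lists and objects as JSON in quotes. arm_command: Moves the arm, as the interface text tells. Its arguments: {"type":"object","properties":{"series":{"type":"array","items":{"type":"array","items":{"type":"array","items":{"type":"number"}}}},"grip_force":{"type":"number"}},"required":["series"]}

```bash
mkdir -p pics; cat > h.py <<'E'
import numpy as np, cv2
from plant import robot, optics
def snap(n,f):
    im=optics.get_image(n); cv2.imwrite('pics/'+f,im[:,:,::-1]); return im
def ray(n,u,v,z,ci=None):
    c=ci or optics.camera_info(n); R=np.array(c['R']);t=np.array(c['t'])
    d=R.T@np.array([(u-c['cx'])/c['fx'],(v-c['cy'])/c['fy'],1]); o=-R.T@t
    return o+d*(z-o[2])/d[2]
def proj(n,X,ci=None):
    c=ci or optics.camera_info(n); p=np.array(c['R'])@np.array(X)+np.array(c['t'])
    return np.array([c['fx']*p[0]/p[2]+c['cx'],c['fy']*p[1]/p[2]+c['cy']])
E
python3 - <<'E'
from h import *
s=robot.sense();print({k:np.round(v,4) for k,v in s.items()})
for n in('scene','side','wrist'):
    snap(n,n+'0.png');c=optics.camera_info(n);print(n,c['fx'],-np.array(c['R']).T@np.array(c['t']),np.array(c['R']).round(2).tolist())
E
```

```text
{'t': np.float64(0.0), 'joint_positions': array([-0.1785,  0.5285,  1.4339,  0.    ,  1.1814, -0.1785]), 'qd': array([ 0.001 , -0.0004, -0.0014, -0.0019,  0.0001, -0.0009]), 'joint_torque': array([ 3.00000e-04, -4.42344e+01, -1.78025e+01, -2.00000e-04,
        8.40000e-03,  0.00000e+00]), 'eef_pos': array([6.247e-01, 1.000e-04, 4.037e-01]), 'orientation': array([-9.000e-04,  7.071e-01,  7.071e-01, -6.000e-04]), 'ft_force': array([-0.5575,  0.2771, -0.1682]), 'moment': array([ 0.0223, -0.0338, -0.0275]), 'grip_force': np.float64(0.0), 'opening': np.float64(0.0851)}
scene 550.1851655978635 [-0.26385579  0.68402193  0.64830068] [[-0.69, -0.73, -0.02], [-0.35, 0.35, -0.87], [0.64, -0.59, -0.49]]
side 606.1516127295129 [-0.10400789 -1.01937087  0.72499809] [[0.86, -0.52, -0.01], [-0.25, -0.4, -0.88], [0.45, 0.76, -0.47]]
wrist 344.89406578665125 [0.62533577 0.08039213 0.37135532] [[1.0, -0.0, -0.0], [-0.0, -0.95, 0.32], [-0.0, -0.32, -0.95]]
```

View pics/scene0.png

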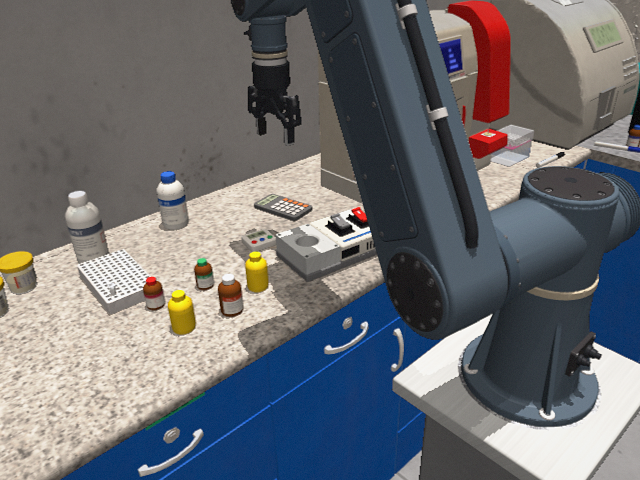

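View pics/side0.png

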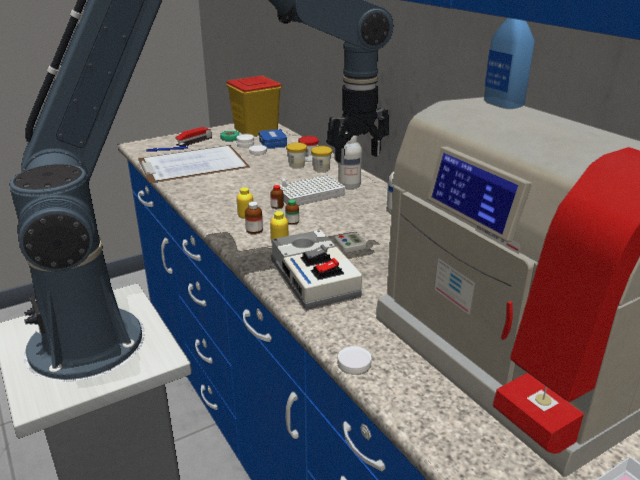

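Scene view: brown bottle with white cap at (231,296). Look-alikes are yellow bottles (181,312) and (257,272), a green cap (204,275) and a red cap (153,293). The warmer's well is near (307,240), with the grey/black rocker at (342,225) and the red one at (360,215). In the side view the bottle is at (254,217), the red rocker at (328,267) and the grey at (317,254). Next, close crops.

```bash
python3 - <<'E'
import cv2,numpy as np
a=cv2.imread('pics/scene0.png')[200:330,190:390];b=cv2.imread('pics/side0.png')[190:310,230:370]
cv2.imwrite('pics/c1.png',cv2.resize(a,None,fx=4,fy=4,interpolation=cv2.INTER_CUBIC))
cv2.imwrite('pics/c2.png',cv2.resize(b,None,fx=5,fy=5,interpolation=cv2.INTER_CUBIC))
E
```

```text
(no output)
```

View pics/c1.png

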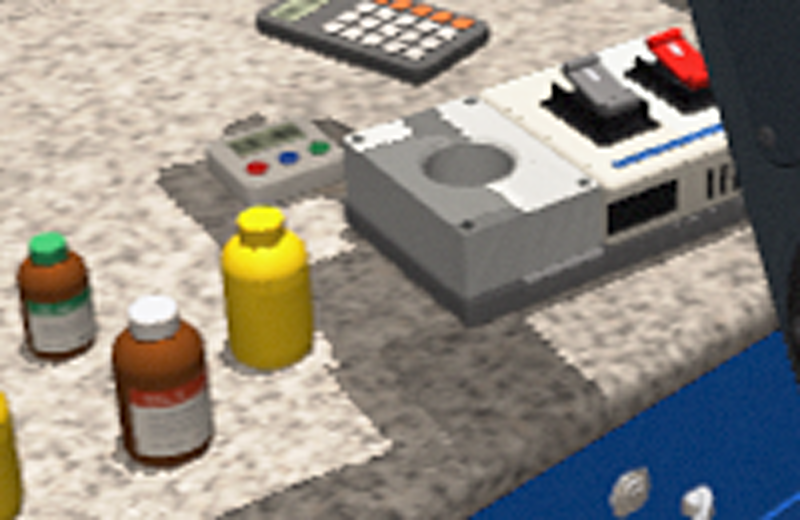

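View pics/c2.png

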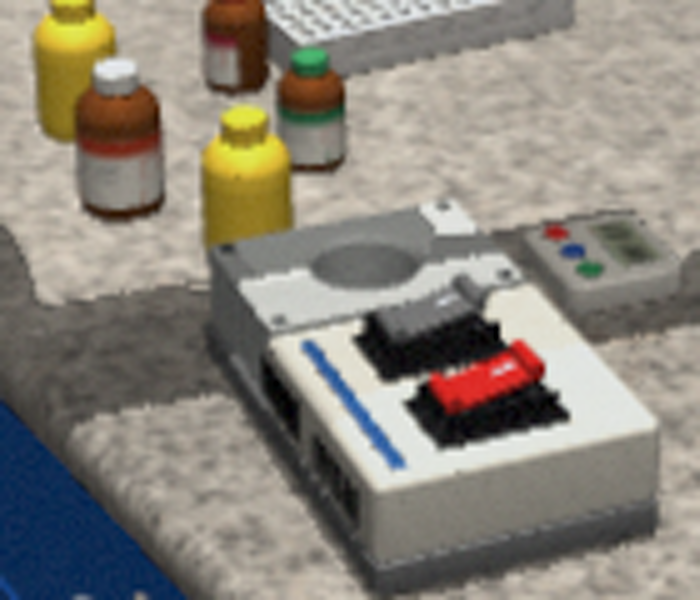

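```bash
cat >> h.py <<'E'
def tri(obs):
    A=[];b=[]
    for c,u,v in obs:
        R=np.array(c['R']);t=np.array(c['t'])
        for k,(p,f,q) in enumerate(((u,c['fx'],c['cx']),(v,c['fy'],c['cy']))):
            n=(p-q)/f; A.append(n*R[2]-R[k]); b.append(t[k]-n*t[2])
    return np.linalg.lstsq(np.array(A),np.array(b),rcond=None)[0]
E
python3 - <<'E'
from h import *
cs=optics.camera_info('scene');cd=optics.camera_info('side')
S=lambda u,v:(190+(u+.5)/4-.5,200+(v+.5)/4-.5)
D=lambda u,v:(230+(u+.5)/5-.5,190+(v+.5)/5-.5)
for n,z,s,d in[('cap',.078,(155,307),(117,67)),('green',.062,(47,243),(311,57)),('yel',.078,(262,217),(246,117)),
 ('well',.06,(470,164),(366,266)),('BL',.06,(345,145),(440,202)),('FL',.06,(467,232),(212,252)),('FR',.06,None,(375,492)),('BR',.06,None,(660,425)),
 ('redbez',.06,None,(488,398)),('greybez',.06,(600,105),(430,327)),('redrib',.095,(665,38),(525,352)),('greyrib',.095,(580,66),(468,287))]:
    o=[n]
    if s:o.append(ray('',*S(*s),z,cs).round(3))
    if d:o.append(ray('',*D(*d),z,cd).round(3))
    if s and d:o.append(tri([(cs,*S(*s)),(cd,*D(*d))]).round(3))
    print(*o)
print(ray('',180.5,293.5,.078,cs),ray('',151.5,280,.062,cs))
E
```

```text
cap [0.476 0.24  0.078] [0.481 0.244 0.078] [0.478 0.24  0.079]
green [0.582 0.233 0.062] [0.587 0.233 0.062] [0.585 0.232 0.061]
yel [0.505 0.157 0.078] [0.509 0.159 0.078] [0.507 0.156 0.078]
well [0.494 0.03  0.06 ] [0.499 0.027 0.06 ] [0.498 0.027 0.059]
BL [0.556 0.064 0.06 ] [0.56  0.063 0.06 ] [0.559 0.062 0.059]
FL [0.445 0.076 0.06 ] [0.446 0.076 0.06 ] [0.445 0.076 0.06 ]
FR [ 0.407 -0.136  0.06 ]
BR [ 0.534 -0.155  0.06 ]
redbez [ 0.484 -0.099  0.06 ]
greybez [ 0.491 -0.064  0.06 ] [ 0.495 -0.035  0.06 ] [ 0.482 -0.053  0.07 ]
redrib [ 0.475 -0.098  0.095] [ 0.486 -0.125  0.095] [ 0.492 -0.114  0.085]
greyrib [ 0.484 -0.042  0.095] [ 0.495 -0.067  0.095] [ 0.5   -0.056  0.086]
[0.49158876 0.33163128 0.078     ] [0.58979768 0.33841745 0.062     ]
```

View pics/wrist0.png

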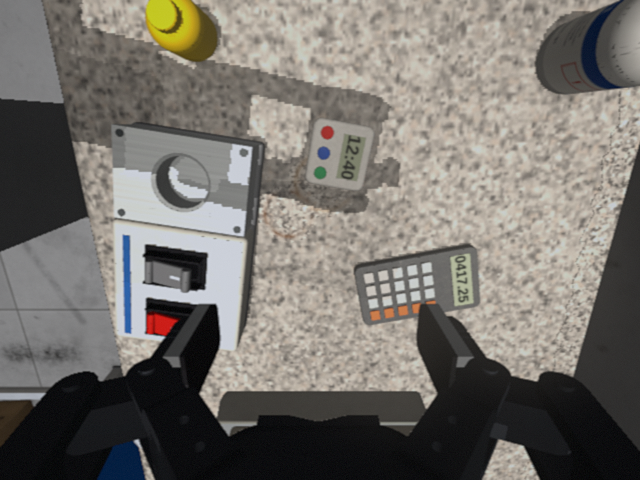

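The wrist view shows the well rim at (183,181), grey bezel (175,268), red bezel partly hidden at (165,318), and top-face corners (113,125) and (259,143).

```bash
python3 - <<'E'
from h import *
for n,u,v in[('well',183,181),('FL',113,125),('BL',259,144),('BR',236,349),('FR',116,331),('greybez',175,268),('seamF',115,218),('seamB',246,238)]:
    print(n,ray('wrist',u,v,.06).round(4))
E
```

```text
well [0.5028 0.0306 0.06  ]
FL [0.4487 0.0788 0.06  ]
BL [0.5733 0.0628 0.06  ]
BR [ 0.537  -0.1486  0.06  ]
FR [ 0.4129 -0.1263  0.06  ]
greybez [ 0.4843 -0.0547  0.06  ]
seamF [ 0.4349 -0.0039  0.06  ]
seamB [ 0.5561 -0.0237  0.06  ]
```

Emit:
arm_command --series '[[[0, 0, 0, 41, -25, 0, -1], [0, 0, 0, 41, -25, 0, -1], [0, 0, 0, 41, -25, 0, -1], [0, 0, 0, 41, -25, 0, -1], [0, 0, 0, 40, -25, 30, -1], [0, 0, 0, 36, -22, 40, -1], [0, 0, 0, 0, 0, 0, -1], [0, 0, 0, 0, 0, 0, -1], [0, 0, 0, 0, 0, 0, -1]]]'

```text
t: 0.9
eef_pos: [0.5045, 0.1979, 0.3539]
orientation: [0.0, 0.707, 0.707, 0.0]
ft_force: [0.5, -1.0, -0.1]
opening: 0.0852
grip_force: 0.0
```

Emit:
arm_command --series '[[[0, 0, 0, 20, -13, 10, -1], [0, 0, 0, 23, -13, 10, -1], [0, 0, 0, 0, 0, 0, -1], [0, 0, 0, 0, 0, 0, -1]]]'

```text
t: 1.23
eef_pos: [0.4786, 0.2407, 0.3342]
orientation: [0.001, 0.707, 0.707, 0.001]
ft_force: [0.2, -0.0, 0.3]
opening: 0.0857
grip_force: 0.0
```

```bash
python3 - <<'E'
from h import *
import json
c=optics.camera_info('wrist');s=robot.sense();snap('wrist','w1.png')
json.dump({k:np.array(v).tolist() for k,v in c.items()},open('w1.json','w'))
print(s['eef_pos'],s['orientation'],proj('',[.479,.241,.078],c),proj('',[.5,.029,.06],c))
E
```

```text
[0.4786236  0.24067078 0.33420598] [5.65360382e-04 7.07007359e-01 7.07205763e-01 5.31508193e-04] [317.23154516 245.03690908] [340.20417814 452.65318829]
```

View pics/w1.png

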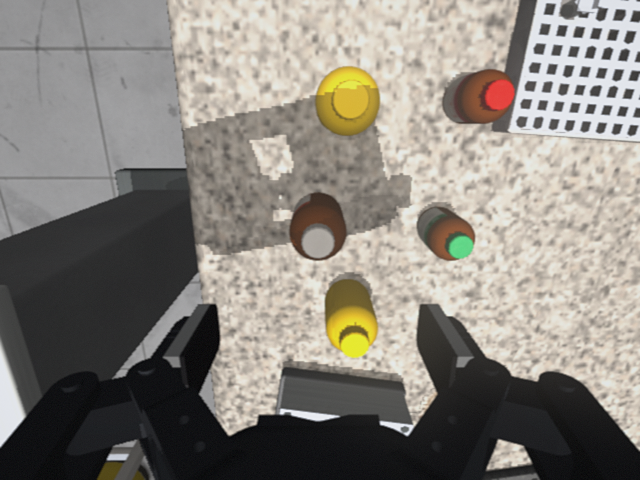

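Cap at (318,242) against a predicted (317,245), so the bottle is at (0.479, 0.242). Its neighbours clear the fingers along x.

Emit:
arm_command --series '[[[0, 0, 0, 1, 0, 30, -1], [0, 0, 0, 0, 0, 30, -1], [0, 0, 0, 0, 0, 30, -1], [0, 0, 0, 0, 0, 20, -1], [0, 0, 0, 0, 0, 10, -1], [0, 0, 0, 0, 0, 7, -1], [0, 0, 0, 0, 0, 0, -1], [0, 0, 0, 0, 0, 0, 1], [0, 0, 0, 0, 0, 0, 1], [0, 0, 0, 0, 0, 0, 1], [0, 0, 0, 0, 0, 0, 1], [0, 0, 0, 0, 0, 0, 1], [0, 0, 0, 0, 0, 0, 1], [0, 0, 0, 0, 0, 0, 1], [0, 0, 0, 0, 0, 0, 1], [0, 0, 0, 0, 0, 0, 1]]]' --grip_force 30

```text
t: 2.62
eef_pos: [0.4783, 0.2421, 0.208]
orientation: [0.001, 0.707, 0.707, 0.001]
ft_force: [0.4, -0.6, 6.7]
opening: 0.0437
grip_force: 30.1
```

Emit:
arm_command --series '[[[0, 0, 0, 0, 0, -15, 1], [0, 0, 0, 0, 0, -30, 1], [0, 0, 0, 0, 0, -35, 1], [0, 0, 0, 0, 0, -30, 1], [0, 0, 0, 0, 0, -20, 1], [0, 0, 0, -15, 1, 0, 1], [0, 0, 0, -25, 2, 0, 1], [0, 0, 0, -30, 2, 0, 1], [0, 0, 0, -30, 2, 0, 1], [0, 0, 0, -30, 2, 0, 1], [0, 0, 0, -30, 2, 0, 1], [0, 0, 0, -30, 2, 0, 1], [0, 0, 0, -30, 2, 0, 1], [0, 0, 0, -30, 2, 0, 1], [0, 0, 0, -25, 3, 0, 1], [0, 0, 0, -15, 2, 0, 1], [0, 0, 0, 0, 0, 0, 1], [0, 0, 0, 0, 0, 0, 1], [0, 0, 0, 0, 0, 0, 1]]]'

```text
t: 4.2
eef_pos: [0.4993, -0.0473, 0.3366]
orientation: [-0.001, 0.707, 0.707, -0.0]
ft_force: [-0.7, -0.4, -1.3]
opening: 0.0431
grip_force: 31.1
```

```bash
python3 - <<'E'
from h import *
import json
s=robot.sense();c=optics.camera_info('wrist');snap('wrist','w2.png')
json.dump({k:np.array(v).tolist() for k,v in c.items()},open('w2.json','w'))
print(s['eef_pos'],s['orientation'],s['opening'],s['ft_force'],proj('',[.5,.029,.06],c))
E
```

```text
[ 0.49927504 -0.04734865  0.33658882] [-6.41900246e-04  7.07044989e-01  7.07168266e-01 -1.25452363e-04] 0.04313952427469158 [-0.68335387 -0.42540406 -1.30015263] [318.58914962 129.07477596]
```

View pics/w2.png

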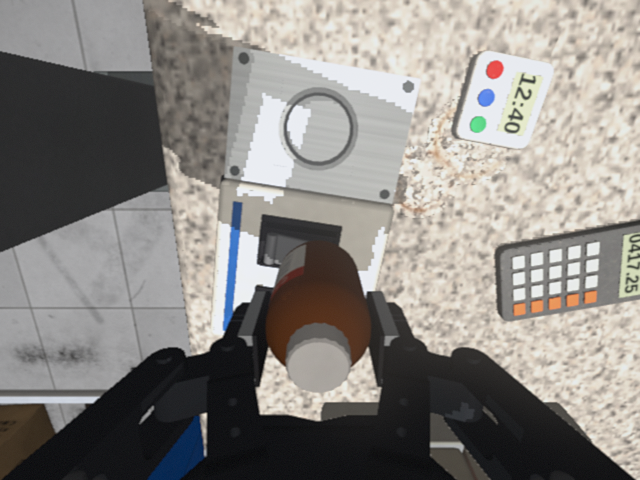

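Well rim in w2 spans x 280–357 and y 88–169, so its centre is (319,128), against a predicted (318.6,129). The held cap's top is at about (318,357).

```bash
python3 - <<'E'
from h import *
import json
c=json.load(open('w2.json'))
print('well',ray('',318.5,128.3,.06,c),'cap',ray('',318,357,.3366-.208+.078,c))
P=[ray('',u,v,.06,c)[:2] for u,v in[(244,58),(408,87),(385,194),(235,171)]]
P=np.array(P);print(P.round(4),P.mean(0),[np.degrees(np.arctan2(*(P[a]-P[b])[::-1])) for a,b in((1,0),(2,3))],np.degrees(np.arctan2(-(P[0]-P[3])[0],(P[0]-P[3])[1])),np.degrees(np.arctan2(-(P[1]-P[2])[0],(P[1]-P[2])[1])))
im=cv2.imread('pics/w2.png');cv2.imwrite('pics/c3.png',cv2.resize(im[75:345,205:405],None,fx=2.2,fy=2.2,interpolation=cv2.INTER_CUBIC))
E
```

```text
well [0.49994027 0.02949875 0.06      ] cap [ 0.49967233 -0.0417693   0.2066    ]
[[ 0.4526  0.0722]
 [ 0.5582  0.055 ]
 [ 0.5475 -0.0154]
 [ 0.4414  0.001 ]] [0.49992476 0.02822286] [np.float64(-9.21359686427769), np.float64(-8.802687413434825)] -8.967412559623655 -8.676198213936255
```

```bash
python3 - <<'E'
from h import *
import json
c=json.load(open('w2.json'))
im=cv2.imread('pics/w2.png');cv2.imwrite('pics/c3.png',cv2.resize(im[220:400,250:390],None,fx=3.3,fy=3.3,interpolation=cv2.INTER_CUBIC))
a=np.linspace(0,2*np.pi,73)
for dy in(-.003,0,.003,.006):
    for z,r in((.2066,.012),(.1976,.012),(.1286,.022)):
        q=np.array([proj('',[.4993+r*np.cos(t),-.0473+dy+r*np.sin(t),z],c) for t in a]);print(dy,z,'u',q[:,0].min().round(1),q[:,0].max().round(1),'v',q[:,1].min().round(1),q[:,1].max().round(1))
E
```

```text
-0.003 0.2066 u 282.1 351.8 v 348.3 405.5
-0.003 0.1976 u 284.5 349.6 v 332.7 387.1
-0.003 0.1286 u 278.2 356.9 v 242.7 314.5
0 0.2066 u 281.8 352.1 v 340.6 398.8
0 0.1976 u 284.3 349.8 v 325.4 380.6
0 0.1286 u 278.0 357.1 v 237.5 309.9
0.003 0.2066 u 281.5 352.3 v 332.7 391.9
0.003 0.1976 u 284.0 350.0 v 318.0 374.1
0.003 0.1286 u 277.7 357.3 v 232.1 305.3
0.006 0.2066 u 281.2 352.6 v 324.8 384.9
0.006 0.1976 u 283.7 350.3 v 310.5 367.4
0.006 0.1286 u 277.5 357.4 v 226.7 300.6
```

View pics/c3.png

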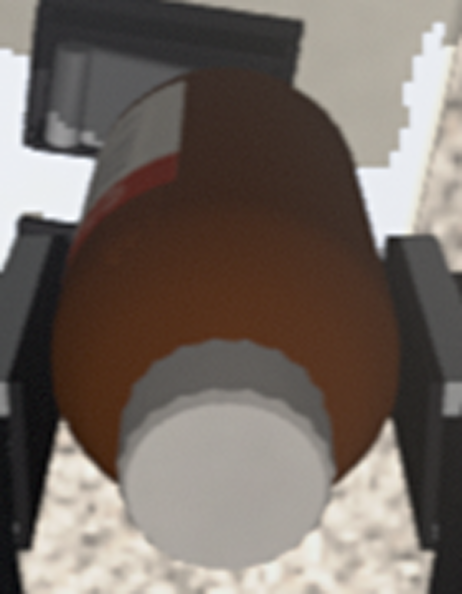

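Bottle sits upright and centred in the grip (offset about 1 mm or less). Well at (0.500, 0.029), warmer yaw −9°. Moving over the well.

Emit:
arm_command --series '[[[0, 0, 0, 12, 0, 0, 1], [0, 0, 0, 24, 0.5, 0, 1], [0, 0, 0, 24, 0.5, 0, 1], [0, 0, 0, 12, 0, 10, 1], [0, 0, 0, 4, 0, 20, 1], [0, 0, 0, 0, 0, 15, 1], [0, 0, 0, 0, 0, 8, 1], [0, 0, 0, 0, 0, 0, 1], [0, 0, 0, 0, 0, 0, 1], [0, 0, 0, 0, 0, 0, 1]]]'

```text
t: 5.08
eef_pos: [0.5011, 0.028, 0.2841]
orientation: [0.0, 0.707, 0.707, 0.0]
ft_force: [0.5, -0.0, -0.5]
opening: 0.0434
grip_force: 31.0
```

Emit:
arm_command --series '[[[0, 0, 0, 1, -0.7, 4, 1], [0, 0, 0, 0, 0, 4, 1], [0, 0, 0, 0, 0, 3, 1], [0, 0, 0, 0, 0, 3, 1], [0, 0, 0, 0, 0, 2, 1], [0, 0, 0, 0, 0, 2, 1], [0, 0, 0, 0, 0, 2, 1], [0, 0, 0, 0, 0, 0, 1], [0, 0, 0, 0, 0, 0, 1]]]'

```text
t: 5.83
eef_pos: [0.5001, 0.0289, 0.2636]
orientation: [-0.0, 0.707, 0.707, -0.0]
ft_force: [-0.6, 0.4, -1.3]
opening: 0.0436
grip_force: 31.0
```

Emit:
arm_command --series '[[[0, 0, 0, 0, 0, 2, 1], [0, 0, 0, 0, 0, 2, 1], [0, 0, 0, 0, 0, 2, 1], [0, 0, 0, 0, 0, 2, 1], [0, 0, 0, 0, 0, 2, 1], [0, 0, 0, 0, 0, 2, 1], [0, 0, 0, 0, 0, 2, 1], [0, 0, 0, 0, 0, 2, 1], [0, 0, 0, 0, 0, 2, 1], [0, 0, 0, 0, 0, 2, 1], [0, 0, 0, 0, 0, 0, 1], [0, 0, 0, 0, 0, 0, 1]]]'

```text
t: 6.83
eef_pos: [0.5001, 0.029, 0.2435]
orientation: [-0.0, 0.707, 0.707, -0.0]
ft_force: [0.3, -0.1, -1.2]
opening: 0.0432
grip_force: 31.0
```

Emit:
arm_command --series '[[[0, 0, 0, 0, 0, 1.5, 1], [0, 0, 0, 0, 0, 1.5, 1], [0, 0, 0, 0, 0, 1, 1], [0, 0, 0, 0, 0, 1, 1], [0, 0, 0, 0, 0, 0.7, 1], [0, 0, 0, 0, 0, 0.7, 1], [0, 0, 0, 0, 0, 0, 1], [0, 0, 0, 0, 0, 0, 1], [0, 0, 0, 0, 0, 0, 1]]]'

```text
t: 7.58
eef_pos: [0.5001, 0.029, 0.2373]
orientation: [0.0, 0.707, 0.707, 0.0]
ft_force: [0.6, 1.2, -0.6]
opening: 0.0439
grip_force: 31.0
```

Emit:
arm_command --series '[[[0, 0, 0, 0, 0, 0.4, 1], [0, 0, 0, 0, 0, 0.4, 1], [0, 0, 0, 0, 0, 0.4, 1], [0, 0, 0, 0, 0, 0.4, 1], [0, 0, 0, 0, 0, 0, 1], [0, 0, 0, 0, 0, 0, 1]]]'

```text
t: 8.08
eef_pos: [0.5001, 0.0289, 0.236]
orientation: [0.0, 0.707, 0.707, 0.0]
ft_force: [0.0, -0.3, 3.2]
opening: 0.0434
grip_force: 31.6
```

Contact at z = 0.236, exactly as predicted, so the bottle is home. Releasing and rising.

Emit:
arm_command --series '[[[0, 0, 0, 0, 0, 0, 0.1], [0, 0, 0, 0, 0, 0, -0.3], [0, 0, 0, 0, 0, 0, -1], [0, 0, 0, 0, 0, 0, -1], [0, 0, 0, 0, 0, 0, -1], [0, 0, 0, 0, 0, 0, -1], [0, 0, 0, 0, 0, 0, -1], [0, 0, 0, 0, 0, 0, -1], [0, 0, 0, 0, 0, -10, -1], [0, 0, 0, 0, 0, -30, -1], [0, 0, 0, 0, 0, -35, -1], [0, 0, 0, 0, 0, -30, -1], [0, 0, 0, -20, 0, 0, -1], [0, 0, 0, -30, 0, 0, -1], [0, 0, 0, -30, 0, 0, -1], [0, 0, 0, -20, 0, 0, -1], [0, 0, 0, 0, 0, 0, -1], [0, 0, 0, 0, 0, 0, -1], [0, 0, 0, 0, 0, 0, -1]]]'

```text
t: 9.67
eef_pos: [0.4997, -0.0705, 0.3409]
orientation: [-0.0, 0.707, 0.707, 0.0]
ft_force: [-0.1, -0.1, 0.3]
opening: 0.0853
grip_force: 0.0
```

```bash
python3 - <<'E'
from h import *
import json
s=robot.sense();c=optics.camera_info('wrist');im=snap('wrist','w3.png')
json.dump({k:np.array(v).tolist() for k,v in c.items()},open('w3.json','w'))
y=np.array([.156,.988]);x=np.array([.988,-.156]);W=np.array([.5,.029]);O=W-.066*y
print(s['eef_pos'],s['orientation'],s['opening'],O)
# expected cap disc if home
a=np.linspace(0,2*np.pi,73);q=np.array([proj('',[.5+.012*np.cos(t),.029+.012*np.sin(t),.106],c) for t in a]);print(q.min(0),q.max(0))
E
```

```text
[ 0.49972897 -0.07054413  0.34094955] [-3.64755628e-04  7.07223347e-01  7.06990098e-01  7.14356173e-05] 0.08529617823213137 [ 0.489704 -0.036208]
[295.14800182  60.54180142] [339.65601216 108.99673719]
```

View pics/w3.png

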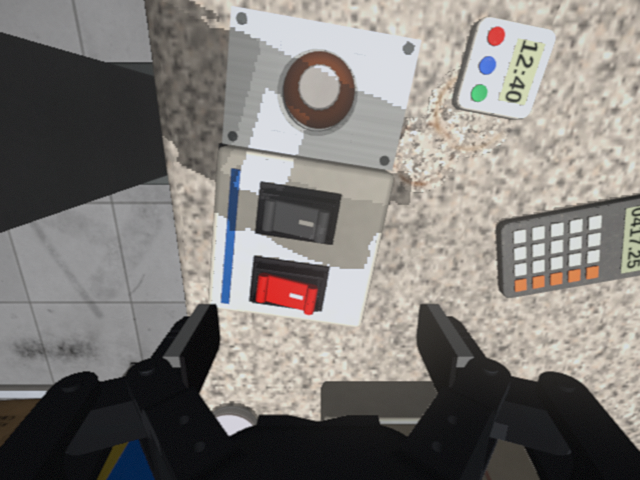

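Cap disc at u 298–341, v 64–110, against a prediction of 295–340, 60–109, so the bottle is fully home. Grey bezel corners are (260,182), (341,193), (333,245), (256,235). Red bezel top edge is (255,256)–(329,266), and the red rib is near (311,298).

```bash
python3 - <<'E'
from h import *
import json
c=json.load(open('w3.json'));cd=optics.camera_info('side')
y=np.array([.156,.988]);x=np.array([.988,-.156]);O=np.array([.4897,-.0362])
wf=lambda p:(np.array([(p[:2]-O)@x,(p[:2]-O)@y])*1e3).round(1)
for n,u,v in [('gTL',260,182),('gTR',341,193),('gBR',333,245),('gBL',256,235),('rTL',255,256),('rTR',329,266)]:
    print(n,[wf(ray('',u,v,z,c)) for z in(.06,.066)])
# red masks: extents
for f,n in(('w3.png','w'),('side0.png','s')):
    im=cv2.imread('pics/'+f).astype(int);b,g,r=im[...,0],im[...,1],im[...,2]
    m=((r>130)&(g<70)&(b<70)).astype('uint8');
    if n=='w': m[:250]=0;m[330:]=0;m[:,:240]=0;m[:,340:]=0
    else: m[:250]=0;m[285:]=0;m[:,:300]=0;m[:,350:]=0
    k=max(cv2.findContours(m,0,1)[0],key=cv2.contourArea);print(n,cv2.approxPolyDP(k,1,True)[:,0].tolist())
# model prediction of rib ends for heights
for sy in(-77,-78,-79):
  for h in(.024,.028,.032,.036,.040):
    o=[]
    for e in(11,-11):
        P=O+x*.019+y*(sy+e)/1e3
        o+=[proj('',[*P,.06+h],c).round(1).tolist(),proj('',[*(P+[-.002,-.002]),.06+h],cd).round(1).tolist()]
    print(sy,h,o)
E
```

```text
gTL [array([-31.8,   0.6]), array([-30.9,   1.8])]
gTR [array([27.3,  1.8]), array([26.7,  2.9])]
gBR [array([ 28.3, -38.7]), array([ 27.7, -36.7])]
gBL [array([-30.7, -39.8]), array([-29.9, -37.7])]
rTL [array([-29.8, -57. ]), array([-29. , -54.4])]
rTR [array([ 28.1, -56.4]), array([ 27.5, -53.9])]
w [[259, 276], [256, 295], [257, 301], [262, 302], [266, 300], [286, 306], [302, 308], [306, 313], [311, 313], [313, 310], [317, 290], [316, 289], [310, 289], [305, 284], [277, 277]]
s [[338, 263], [333, 258], [325, 264], [320, 266], [317, 265], [316, 267], [319, 270], [324, 270]]
-77 0.024 [[315.4, 289.5], [333.8, 259.3], [310.9, 315.9], [338.2, 264.3]]
-77 0.028 [[315.3, 292.1], [333.9, 257.7], [310.8, 318.8], [338.2, 262.6]]
-77 0.032 [[315.3, 294.7], [333.9, 256.0], [310.6, 321.8], [338.3, 261.0]]
-77 0.036 [[315.2, 297.5], [333.9, 254.3], [310.5, 324.9], [338.3, 259.3]]
-77 0.04 [[315.2, 300.3], [333.9, 252.7], [310.4, 328.1], [338.3, 257.6]]
-78 0.024 [[315.2, 290.7], [334.0, 259.5], [310.7, 317.1], [338.4, 264.5]]
-78 0.028 [[315.1, 293.3], [334.1, 257.9], [310.6, 320.0], [338.4, 262.9]]
-78 0.032 [[315.1, 296.0], [334.1, 256.2], [310.4, 323.0], [338.5, 261.2]]
-78 0.036 [[315.0, 298.8], [334.1, 254.6], [310.3, 326.1], [338.5, 259.5]]
-78 0.04 [[315.0, 301.6], [334.1, 252.9], [310.2, 329.3], [338.5, 257.8]]
-79 0.024 [[315.0, 292.0], [334.2, 259.8], [310.5, 318.2], [338.6, 264.8]]
-79 0.028 [[314.9, 294.6], [334.3, 258.1], [310.4, 321.2], [338.6, 263.1]]
-79 0.032 [[314.9, 297.3], [334.3, 256.4], [310.2, 324.2], [338.7, 261.4]]
-79 0.036 [[314.8, 300.0], [334.3, 254.8], [310.1, 327.3], [338.7, 259.7]]
-79 0.04 [[314.7, 302.9], [334.3, 253.1], [310.0, 330.5], [338.7, 258.0]]
```

Rib top is about 24–27 mm above the panel (z ≈ 0.084–0.087). Press point is (0.500, −0.115), slightly outside the rib so the fingertip clears the pivot. Closing the fingers, aligning the yaw and hovering.

Emit:
arm_command --series '[[[0, 0, 0, -15, 0, 0, 1], [0, 0, 0, -20, 0, 0, 1], [0, 0, 0, -10, 0, 0, 1], [0, 0, 0.078, 0, 0, 0, 1], [0, 0, 0.078, 0, 0, 0, 1], [0, 0, 0, 0, 0, 10, 1], [0, 0, 0, 0, 0, 15, 1], [0, 0, 0, 0, 0, 15, 1], [0, 0, 0, 0, 0, 8, 1], [0, 0, 0, 0, 0, 0, 1], [0, 0, 0, 0, 0, 0, 1], [0, 0, 0, 0, 0, 0, 1], [0, 0, 0, 0, 0, 0, 1]]]'

```text
t: 10.8
eef_pos: [0.5004, -0.116, 0.2933]
orientation: [0.001, 0.76, 0.65, 0.0]
ft_force: [0.4, 0.0, 0.7]
opening: -0.0004
grip_force: 0.0
```

```bash
python3 - <<'E'
from h import *
s=robot.sense();print(s['eef_pos'],s['orientation'],s['opening'],s['ft_force'])
a=snap('side','s4.png');cv2.imwrite('pics/c4.png',cv2.resize(a[190:310,260:420],None,fx=5,fy=5,interpolation=cv2.INTER_CUBIC)[:,:,::-1])
E
```

```text
[ 0.50042087 -0.11601965  0.2932957 ] [6.59950349e-04 7.59854235e-01 6.50093088e-01 2.89364924e-04] -0.00040109339235978517 [0.40327563 0.03917875 0.66479764]
```

View pics/c4.png

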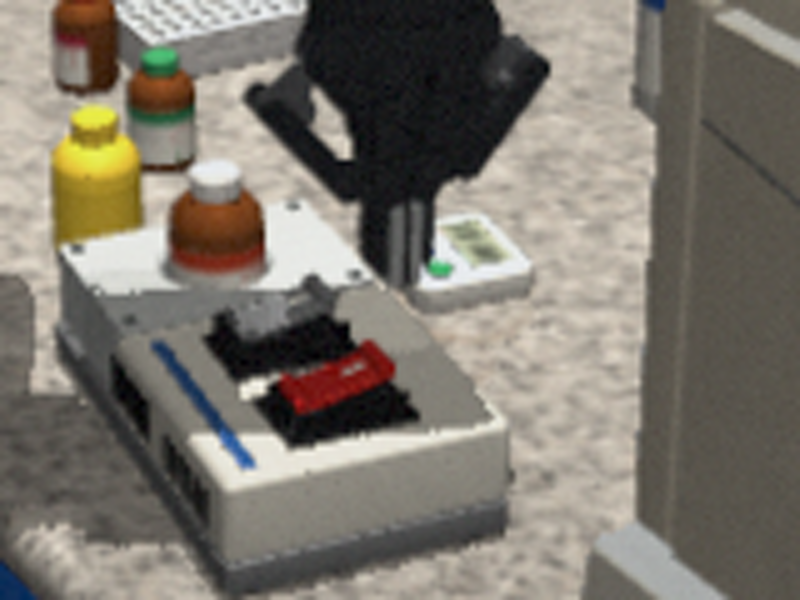

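Finger is above the rib and clear of everything. The rib in the crop is at about (377,350) and the fingertip at (397,287). Descending carefully.

Emit:
arm_command --series '[[[0, 0, 0, 0, 0, 8, 1], [0, 0, 0, 0, 0, 8, 1], [0, 0, 0, 0, 0, 5, 1], [0, 0, 0, 0, 0, 3, 1], [0, 0, 0, 0, 0, 2, 1], [0, 0, 0, 0, 0, 1, 1], [0, 0, 0, 0, 0, 1, 1], [0, 0, 0, 0, 0, 0, 1], [0, 0, 0, 0, 0, 0, 1]]]'

```text
t: 11.6
eef_pos: [0.5002, -0.1161, 0.2648]
orientation: [0.0, 0.76, 0.65, 0.0]
ft_force: [-0.7, 0.8, -1.5]
opening: -0.0003
grip_force: 0.0
```

Emit:
arm_command --series '[[[0, 0, 0, 0, 0, 0.6, 1], [0, 0, 0, 0, 0, 0.6, 1], [0, 0, 0, 0, 0, 0.6, 1], [0, 0, 0, 0, 0, 0.6, 1], [0, 0, 0, 0, 0, 0.6, 1], [0, 0, 0, 0, 0, 0, 1]]]'

```text
t: 12.1
eef_pos: [0.5001, -0.116, 0.2616]
orientation: [-0.0, 0.76, 0.65, -0.0]
ft_force: [0.2, 0.7, 0.3]
opening: 0.0
grip_force: 0.0
```

Emit:
arm_command --series '[[[0, 0, 0, 0, 0, 0.5, 1], [0, 0, 0, 0, 0, 0.5, 1], [0, 0, 0, 0, 0, 0.5, 1], [0, 0, 0, 0, 0, 0.5, 1], [0, 0, 0, 0, 0, 0, 1]]]'

```text
t: 12.52
eef_pos: [0.5001, -0.116, 0.2596]
orientation: [-0.0, 0.76, 0.65, -0.0]
ft_force: [0.3, -0.6, 0.6]
opening: -0.0
grip_force: 0.0
```

Emit:
arm_command --series '[[[0, 0, 0, 0, 0, 0.5, 1], [0, 0, 0, 0, 0, 0.5, 1], [0, 0, 0, 0, 0, 0, 1]]]'

```text
t: 12.77
eef_pos: [0.5002, -0.1161, 0.2589]
orientation: [0.0, 0.76, 0.65, 0.0]
ft_force: [-0.7, 0.4, 2.5]
opening: -0.0002
grip_force: 1.3
```

Emit:
arm_command --series '[[[0, 0, 0, 0, 0, 0.5, 1], [0, 0, 0, 0, 0, 0.5, 1], [0, 0, 0, 0, 0, 0, 1]]]'

```text
t: 13.02
eef_pos: [0.5003, -0.1161, 0.2581]
orientation: [0.0, 0.76, 0.65, 0.0]
ft_force: [-0.1, -0.4, 5.7]
opening: 0.0002
grip_force: 2.5
```

Emit:
arm_command --series '[[[0, 0, 0, 0, 0, 0.5, 1], [0, 0, 0, 0, 0, 0.5, 1], [0, 0, 0, 0, 0, 0, 1]]]'

```text
t: 13.27
eef_pos: [0.5006, -0.1161, 0.257]
orientation: [0.001, 0.76, 0.65, 0.0]
ft_force: [0.5, 0.8, 4.3]
opening: -0.0
grip_force: 2.1
```

Contact at z ≈ 0.2585, with about 5 N of push. Continuing through the snap.

Emit:
arm_command --series '[[[0, 0, 0, 0, 0, 0.5, 1], [0, 0, 0, 0, 0, 0.5, 1], [0, 0, 0, 0, 0, 0.5, 1], [0, 0, 0, 0, 0, 0.5, 1], [0, 0, 0, 0, 0, 0, 1]]]'

```text
t: 13.68
eef_pos: [0.4993, -0.1158, 0.254]
orientation: [-0.001, 0.76, 0.65, -0.001]
ft_force: [0.3, 0.6, 0.4]
opening: 0.0003
grip_force: 0.0
```

Emit:
arm_command --series '[[[0, 0, 0, 0, 0, 0.5, 1], [0, 0, 0, 0, 0, 0.5, 1], [0, 0, 0, 0, 0, 0.5, 1], [0, 0, 0, 0, 0, 0, 1]]]'

```text
t: 14.02
eef_pos: [0.4999, -0.116, 0.2529]
orientation: [-0.0, 0.76, 0.65, -0.0]
ft_force: [0.0, -0.2, 0.1]
opening: -0.0002
grip_force: 0.0
```

Emit:
arm_command --series '[[[0, 0, 0, 0, 0, 0.5, 1], [0, 0, 0, 0, 0, 0.5, 1], [0, 0, 0, 0, 0, 0.5, 1], [0, 0, 0, 0, 0, 0, 1]]]'

```text
t: 14.35
eef_pos: [0.5001, -0.116, 0.2516]
orientation: [-0.0, 0.76, 0.65, -0.0]
ft_force: [0.1, -0.8, 0.0]
opening: 0.0002
grip_force: 0.0
```

It snapped over. Now approaching the stop.

Emit:
arm_command --series '[[[0, 0, 0, 0, 0, 0.4, 1], [0, 0, 0, 0, 0, 0.4, 1], [0, 0, 0, 0, 0, 0, 1]]]'

```text
t: 14.6
eef_pos: [0.5001, -0.1161, 0.2509]
orientation: [0.0, 0.76, 0.65, 0.0]
ft_force: [-0.9, -0.6, -0.5]
opening: 0.0001
grip_force: 0.3
```

Emit:
arm_command --series '[[[0, 0, 0, 0, 0, 0.3, 1], [0, 0, 0, 0, 0, 0.3, 1], [0, 0, 0, 0, 0, 0, 1]]]'

```text
t: 14.85
eef_pos: [0.5002, -0.1161, 0.2505]
orientation: [0.0, 0.76, 0.65, 0.0]
ft_force: [0.1, 0.9, 2.2]
opening: 0.0002
grip_force: 1.4
```

Emit:
arm_command --series '[[[0, 0, 0, 0, 0, 0.4, 1], [0, 0, 0, 0, 0, 0.3, 1], [0, 0, 0, 0, 0, 0, 1], [0, 0, 0, 0, 0, 0, 1]]]'

```text
t: 15.18
eef_pos: [0.5002, -0.1161, 0.25]
orientation: [0.0, 0.76, 0.65, 0.0]
ft_force: [-0.9, 0.0, 5.1]
opening: 0.0002
grip_force: 2.8
```

Emit:
arm_command --series '[[[0, 0, 0, 0, 0, 0.4, 1], [0, 0, 0, 0, 0, 0.4, 1], [0, 0, 0, 0, 0, 0, 1], [0, 0, 0, 0, 0, 0, 1]]]'

```text
t: 15.52
eef_pos: [0.5002, -0.1161, 0.2495]
orientation: [0.0, 0.76, 0.65, 0.0]
ft_force: [-1.2, -0.1, 8.3]
opening: -0.0
grip_force: 4.1
```

Emit:
arm_command --series '[[[0, 0, 0, 0, 0, 0.3, 1], [0, 0, 0, 0, 0, 0, 1], [0, 0, 0, 0, 0, 0, 1], [0, 0, 0, 0, 0, 0, 1]]]'

```text
t: 15.85
eef_pos: [0.5002, -0.1161, 0.2494]
orientation: [0.0, 0.76, 0.65, 0.0]
ft_force: [-1.6, 1.6, 9.8]
opening: -0.0
grip_force: 4.6
```

Emit:
arm_command --series '[[[0, 0, 0, 0, 0, 0, 1], [0, 0, 0, 0, 0, 0, 1]]]'

```text
t: 16.02
eef_pos: [0.5002, -0.1161, 0.2493]
orientation: [0.0, 0.76, 0.65, 0.0]
ft_force: [-2.2, 0.2, 9.9]
opening: -0.0001
grip_force: 4.6
```

Emit:
arm_command --series '[[[0, 0, 0, 0, 0, 0, 1], [0, 0, 0, 0, 0, 0, 1]]]'

```text
t: 16.18
eef_pos: [0.5002, -0.116, 0.2493]
orientation: [0.0, 0.76, 0.65, 0.0]
ft_force: [-1.2, 0.1, 8.9]
opening: 0.0
grip_force: 4.6
```

Steady at about 9.7 N. Holding for over a second, then lifting off straight up.

Emit:
arm_command --series '[[[0, 0, 0, 0, 0, 0.05, 1], [0, 0, 0, 0, 0, 0, 1], [0, 0, 0, 0, 0, 0, 1], [0, 0, 0, 0, 0, 0, 1], [0, 0, 0, 0, 0, 0, 1], [0, 0, 0, 0, 0, 0, 1], [0, 0, 0, 0, 0, 0, 1], [0, 0, 0, 0, 0, 0, 1], [0, 0, 0, 0, 0, 0, 1], [0, 0, 0, 0, 0, 0, 1], [0, 0, 0, 0, 0, 0, 1], [0, 0, 0, 0, 0, 0, 1], [0, 0, 0, 0, 0, 0, 1], [0, 0, 0, 0, 0, 0, 1], [0, 0, 0, 0, 0, 0, 1]]]'

```text
t: 17.43
eef_pos: [0.5002, -0.1161, 0.2493]
orientation: [0.0, 0.76, 0.65, 0.0]
ft_force: [-1.2, 1.4, 9.1]
opening: 0.0001
grip_force: 4.6
```

Emit:
arm_command --series '[[[0, 0, 0, 0, 0, -1, 1], [0, 0, 0, 0, 0, -3, 1], [0, 0, 0, 0, 0, -8, 1], [0, 0, 0, 0, 0, -15, 1], [0, 0, 0, 0, 0, -30, 1], [0, 0, 0, 0, 0, -30, 1], [0, 0, 0, 0, 0, -30, 1], [0, 0, 0, 0, 0, 0, 1], [0, 0, 0, 0, 0, 0, 1], [0, 0, 0, 0, 0, 0, 1], [0, 0, 0, 0, 0, 0, 1]]]'

```text
t: 18.35
eef_pos: [0.4995, -0.1158, 0.3643]
orientation: [-0.001, 0.76, 0.65, -0.001]
ft_force: [-0.7, 1.0, -0.3]
opening: -0.0001
grip_force: 0.0
```

```bash
python3 - <<'E'
from h import *
s=robot.sense();print(s['eef_pos'],s['ft_force'])
a=snap('side','s5.png');cv2.imwrite('pics/c5.png',cv2.resize(a[170:310,230:390],None,fx=4,fy=4,interpolation=cv2.INTER_CUBIC)[:,:,::-1])
E
```

```text
[ 0.49951539 -0.11580194  0.36425393] [-0.690515    1.01129182 -0.25269345]
```

View pics/c5.png

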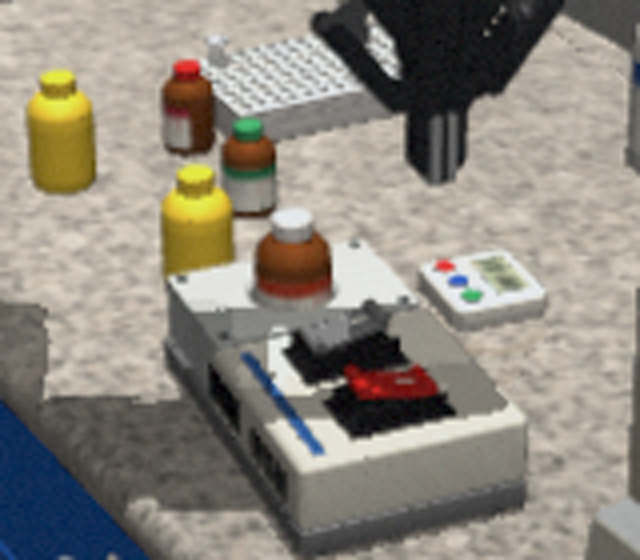

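The picture shows the red rocker tipped on (front end raised, about (350,375)) and the grey still off (back raised, (375,315)). The bottle is upright and home at (292,260), and the other bottles stand where they were.

```bash
python3 -c "from plant import finish_job; print(finish_job())"
```

```text
the job is handed in; nothing more can be done
None
```

The brown bottle with the white cap stands fully home in the warmer's well, and the red rocker snapped on and was held at about 9–10 N for over a second; the grey rocker and the other bottles were left as they were, nothing went near the dish (not in the last picture), and the job is handed in at about 18 s.

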